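# Level the rolling-test track with its press-and-turn foot

### The arm

A 6-joint arm with a two-finger parallel gripper is mounted at the origin on a cart in front of the work surface, level with it; the furniture and walls round the work are solid. World frame = base frame: x ahead of the robot, y to its left, z up, the work surface at z = 0. Lengths are in m, angles in rad, forces in N, time in s.
With the tool pointing down it reaches from about 0.3 to 0.875 m from the base axis. Payload 6.4 kg.
Tool frame: the origin (TCP) lies at the very end of the fingers, on their centre line; the grasp point (between the pads) lies 19 mm behind it (r.grip_point_offset is the distance from the TCP to the grasp point, in m); z points along the fingers, y is the line along which they close (so a half turn about z gives the same grasp; the last joint's range is limited). The gripper opens to 88 mm and grips with 3 to 60 N. Pads are 18 mm wide; open, the fingers measure 123 mm over their backs; the gripper's body (75 mm by 187 mm) begins 45 mm behind the grasp point.
Start: joints at [-1.542, 0.181, 1.607, -0, 1.354, -0.206], TCP at [0.134, -0.559, 0.239] pointing down, gripper open.
Joint ranges: [-2.99, 2.99], [-0.89, 2.07], [0.3, 2.58], [-1.14, 4.28], [0, 2.63], [-3.12, 3.12]. Speed limits (rad/s): [2.57, 2.57, 3.01, 3.14, 3.14, 3.14].

### API

Orientations are given as a 3x3 rotation matrix whose columns are the frame's x, y, z axes.
In Python, from plant import r gives the robot as it stands.
- The arm moves only by the tool play_rows, never from a script. Its argument "plan" is a list of rows, each a list of 5 numbers: the shift along the tool's x, y, z in cm, then the turn about the tool's z in degrees, then the closure, from -1 (fully open) to 1 (shut). In form: [[tx, ty, tz, yaw, gripper], ...]. A call has 1 to 12 rows; each row shifts and turns the commanded pose from where the row before left it, along the tool's axes as they then stand; what a row does not reach is not made up. A row lasts 1/10 s, in which the tool goes at most 50 mm and 8.59 degrees, less where a joint would pass 70% of its speed; a pose out of reach is approached as far as the arm can. A call is refused whole if a number of a shift passes 5 or a number of a turn 8.59, either way. A call with a gripper value outside its range is refused whole. The fingers move at their own pace and stop on an object; the grip force is fixed at half the most. Time passes only in rows, so rows that do not move let the fingers close. It gives the time, the measured TCP pose, the force, the opening and the grip force at its end, in the units of the state.
- r.read_state(): the state, without advancing time (a new reading comes with each control period).
- r.read_camera(name): name is "scene" or "top" or "wrist"; returns (picture, depth): 400x640x3 uint8, red, green, blue; 400x640 float32, m along the optical axis (not along the pixel's ray), 0 where there is no reading.
- r.camera_info(name): a dict with "vertical_fov" (degrees; the focal length in pixels is half the picture's height over the tangent of half this angle, whatever the lens; pixels are square), "cx", "cy" (the principal point, pixels), "rvec" (rotation vector, rad) and "tvec" (3), from world to camera coordinates, as OpenCV has them. Camera axes: x right, y down, z forward; pixel columns grow to the right and rows downward; lengths in m; the calibration is good to about 2 mm. The wrist camera is an equidistant fisheye: a pixel r from the principal point sees the ray r / f radians off the axis. A picture is of the moment at which its call begins: read the wrist's pose just before it. camera_info takes no time and is no camera call; for the wrist camera it gives the pose at the moment of the call.
- r.job_done(): hands the job in; it is judged then, once.
The state is a dict: "time": time; "joint_positions": joint angles; "qvel": joint speeds; "effort": joint torques, N m; "eef_pos": TCP position; "ee_rot": TCP orientation; "ft_force": force on the tool from outside, world axes, zero at the start; "wrist_torque": the same for the moment, N m; "opening": finger opening in m; "grasp_force": force on a finger pad.
Only numpy, scipy, OpenCV 4.12 (cv2) and the standard library are available. Lean on these libraries where they do the work, as an engineer would, in place of code of your own. Each camera call takes 0.05 s, during which the arm holds its last target. There are 200 camera calls.

### The job

Turn the red transport lock clockwise until it clicks past its detent to its far stop, so that its tongue swings out from under the track board. Then take the round blue knob, press it down so that the board's foot stands on its packing plate, and turn it, still pressing, until the bubble of the spirit level stays wholly between its two black lines. Finish there, holding the knob and still pressing it down; leave the other things on the table as they are.

Things in the scene. Friction and masses are not known exactly. Their poses are not given: they have to be found in the camera images.
- unit: Fixed dark steel base, 130 x 340 mm, origin at its underside. Axes: z up, y from the knob end (-y) to the hinge end (+y) of the plywood track board above it. The board, 120 x 255 x 12 mm, is hinged at y = +110 mm; level, its top is 60 mm above the surface. At rest a spring lifts its knob end by 14 mm (0.07 rad); 3 N down on the knob overcomes it.
- lock_grip (a point): Middle of the red lock's wing, 170 mm to -y of the unit's origin, 96 mm above the surface, free above. The wing is a bar 44 mm long, 12 thick and 22 high (11 above and below this point) on an upright axis. The point turns with it: y along the bar. At joint 0 the bar and the tongue below it lie along the unit's y. Grip it across the 12 mm.
- transport_lock (a joint): Angle of the red lock: 0 = locked (tongue under the board, which then cannot come down onto its foot); grows clockwise seen from above to the stop at 1.2 rad. A sprung pin resists with up to 0.1 N m until 0.6 rad, then pushes it on by itself to about 1.1. Past 0.9 counts as open.
- knob_grip (a point): On the axis of the blue knob, at mid height of its round grip (30 mm diameter, 24 mm high, 12 above and below this point, which is 26 mm above the board's top; free for 30 mm around). A sprung plunger lets the knob sink up to 8 mm into the board: it starts to sink at 4 N and is at the bottom at 12 N. The point turns with the knob.
- knob_cap: The blue knob itself: its origin lies on its axis at the board's top, 26 mm below knob_grip while it is not sunk in; turns with the knob.
- levelling_knob (a joint): Angle of the blue knob, grows clockwise from above, -2.2 to 2.2 rad, friction 0.08 N m. Clockwise screws the foot out downward by 5 mm a radian, so the knob end of the pressed board rises 5 mm a radian; counter-clockwise lowers it. It starts 0.5 to 1.1 rad off level, to either side, depending on which plate lies under the foot.
- levelling_foot: Black rubber foot, 20 mm in diameter, under the board straight below the blue knob, origin at its underside. It hangs clear of the packing plate until the knob is pressed down (9 to 21 mm of travel) with the lock open.
- bubble_mid (a point): Middle of the pale bubble, 14 mm long, in the green vial of the yellow spirit level on the board. It runs along the vial (unit's y) to the HIGH end, at most 20 mm off the middle, and needs about 1.5 s to settle. With the foot pressed on its plate it moves about 17 mm towards the knob end per radian of clockwise turn.
- vial_mid (a point): Point of the board midway between the vial's two black lines (23 mm apart), y axis along the vial towards the hinge end. The bubble is wholly between the lines while its middle is within 4 mm of this point.
- thin_plate: Steel packing plate 44 x 44 x 7 mm, origin under its middle. It lies either under the foot or, as a spare, in front of the unit. With it under the foot the knob must be turned clockwise.
- thick_plate: Brass packing plate 44 x 44 x 15 mm, origin under its middle, in the other of these two places. With it under the foot the knob must be turned counter-clockwise.
- glue_bottle: white bottle with blue band and red cap, 33 mm wide, 84 mm tall; bystander
- track_rubber: reddish-brown block 24 x 60 x 18 mm; bystander
- paint_tin: red tin 33 mm wide, 28 mm tall; bystander
- pliers: yellow-handled pliers 137 mm long, lying; bystander
- screwdriver: red-handled screwdriver 142 mm long, lying; bystander
- tank_wagon: white tank wagon with a black top, 220 x 36 x 53 mm; bystander

How it is judged:
On the way, in this order (a step that is already met when the one before it is completed fails the run):
1. the red lock is turned past its detent to its far stop (value of joint transport_lock above 0.9 rad), for 0.2 s.
2. the board is pressed down onto its foot (contact force between levelling_foot and anything else above 1.5 N), for 0.2 s.
At the end, for the whole second after the job is handed in: Finished while holding: the lock stands past 0.9 rad, the fingers hold and press the blue knob (over 2 N), the foot bears on its plate with over 1.5 N, and the bubble rests within 4 mm of the middle between its lines, all through the last second (value of joint transport_lock above 0.9 rad and contact force between levelling_foot and anything else above 1.5 N and contact force between the fingers and knob_cap above 2 N and y of bubble_mid in the frame of vial_mid between -0.004 and 0.004 m); the arm keeps its last pose, push and grip.
It fails at once if another thing on the table is shoved more than 20 mm (distance of any of glue_bottle, track_rubber, paint_tin, pliers, screwdriver, tank_wagon from where it was at the start of the episode above 0.02 m).
It also fails if it takes over 67 s, if anything falls off the work surface, if the arm or the gripper's body presses on something with over 40 N, if the wrist force passes 120 N, or if a joint passes its speed limit or range.

## Working session

There is one attempt and no reset: what is moved stays moved. The work goes in short steps, Python scripts to look and compute and a tool call to move; the robot and the scene stay as the last step left them, time stands still between calls to the robot, and variables do not carry over. Pictures are saved under pics/ and viewed, at most 10 in all, crops included, and the job is handed in when it is done.

Besides the shell and the picture viewer there is one more tool, called after "Call:" by a JSON object that holds its "op" and its "data". play_rows: Moves the arm, as the interface text tells. Its arguments: {"type":"object","properties":{"plan":{"type":"array"}},"required":["plan"]}

```bash
ls; mkdir -p pics; cat > h.py <<'E'
import numpy as np, cv2
from plant import r
def cam(n):
    i=r.camera_info(n); R=cv2.Rodrigues(np.array(i["rvec"],float))[0]; t=np.array(i["tvec"],float).ravel()
    return i,R,t,200/np.tan(np.radians(i["vertical_fov"])/2)
def look(n):
    c=cam(n); p,d=r.read_camera(n); return c,p,d
def ray(c,n,u,v):
    i,R,t,f=c; x=np.array([u-i["cx"],v-i["cy"]],float)
    if n=="wrist":
        q=np.hypot(*x); th=q/f; d=np.array([*(x/max(q,1e-9)*np.sin(th)),np.cos(th)])
    else: d=np.array([*(x/f),1.])
    return -R.T@t, R.T@d
def onz(c,n,u,v,z):
    o,d=ray(c,n,u,v); return o+d*(z-o[2])/d[2]
def save(name,p): cv2.imwrite("pics/"+name,p[:,:,::-1])
E
python3 - <<'E'
from h import *
for n in("top","scene"):
    c,p,d=look(n); save(n+"0.png",p); print(n,c[0], -c[1].T@c[2])
s=r.read_state(); print(s["eef_pos"],s["ee_rot"],s["opening"],s["time"])
E
```

```text
pics
top {'vertical_fov': 49.42912402953908, 'cx': 322.7867203287318, 'cy': 199.3808614676464, 'rvec': array([ 2.16777007, -2.1998463 ,  0.1100349 ]), 'tvec': array([-0.05543657,  0.5530056 ,  1.34380201])} [ 0.43401587 -0.04334128  1.38724331]
scene {'vertical_fov': 46.13550548788051, 'cx': 319.6511417461395, 'cy': 191.77687152573176, 'rvec': array([ 0.63531626, -2.43789705,  1.38080877]), 'tvec': array([0.44881465, 0.25162858, 1.05865392])} [-0.00924328  0.89531248  0.76408755]
[ 0.13378638 -0.55874502  0.23790565] [[ 9.72553537e-01  2.32679215e-01 -2.50622583e-05]
 [ 2.32678970e-01 -9.72552347e-01  1.55854029e-03]
 [ 3.38265573e-04 -1.52159533e-03 -9.99998785e-01]] 0.0879014573213181 0.1
```

View pics/top0.png

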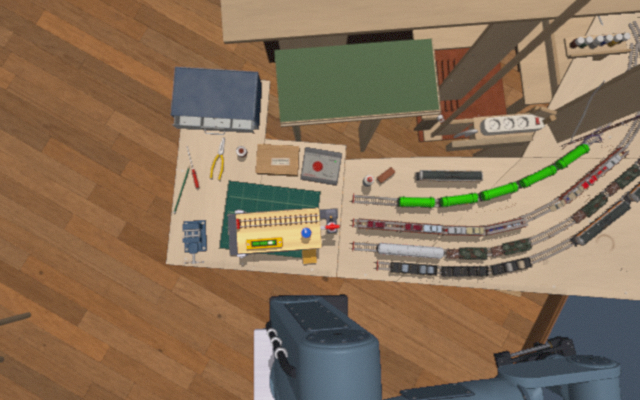

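View pics/scene0.png

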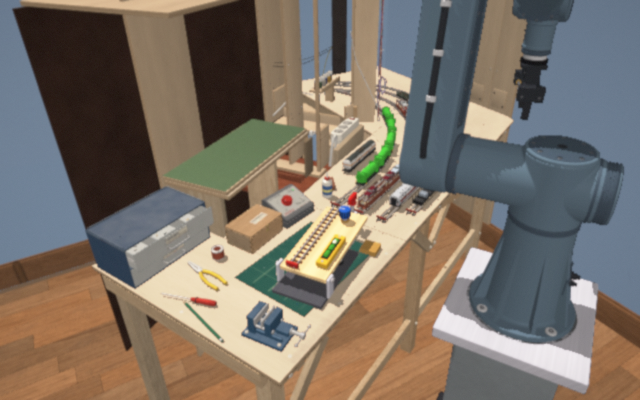

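The top view shows the blue knob at about (306,233), the red lock at (333,227) and the yellow level at (264,243). A brass plate lies in front at (310,256), so the thin plate is under the foot and the knob needs to go clockwise.

```bash
python3 - <<'E'
from h import *
c,p,d=look("top"); save("top1.png",cv2.resize(p[190:280,215:355],None,fx=5,fy=5,interpolation=cv2.INTER_CUBIC))
h=cv2.cvtColor(p,cv2.COLOR_RGB2HSV)
def m(lo,hi,box):
    k=cv2.inRange(h,np.array(lo),np.array(hi)); q=np.zeros_like(k); x0,y0,x1,y1=box; q[y0:y1,x0:x1]=k[y0:y1,x0:x1]
    ys,xs=np.nonzero(q); pts=np.c_[xs,ys].astype(np.float32); return pts
for nm,lo,hi,box,z in (("knob",(100,150,80),(125,255,255),(295,220,318,245),.112),("lockA",(0,150,80),(8,255,255),(320,215,350,240),.107),("lockB",(172,150,80),(180,255,255),(320,215,350,240),.107),("plate",(10,150,80),(25,255,255),(300,248,322,268),.015)):
    k=m(lo,hi,box)
    if len(k)<3: continue
    print(nm,len(k),k.mean(0),onz(c,"top",*k.mean(0),z).round(4),cv2.minAreaRect(k), d[int(k.mean(0)[1]),int(k.mean(0)[0])])
k=m((10,60,120),(32,200,255),(225,205,325,265)); rc=cv2.minAreaRect(k); print(rc)
for b in cv2.boxPoints(rc): print(onz(c,"top",*b,.067).round(4))
E
```

```text
knob 42 [306.09525 233.07143] [ 0.4463 -0.0119  0.112 ] ((305.5, 232.5), (7.0, 7.0), 90.0) 1.2705847
lockA 49 [331.91837 226.36734] [ 0.4649 -0.088   0.107 ] ((331.9245300292969, 226.23583984375), (4.807619094848633, 12.362448692321777), 74.05460357666016) 1.2740178
plate 162 [309.0926 256.0926] [ 0.3752 -0.0181  0.015 ] ((309.0, 255.5), (13.0, 12.0), 90.0) 1.362779
((274.5, 234.5), (59.0, 99.0), 90.0)
[0.5355 0.2343 0.067 ]
[ 0.5312 -0.0664  0.067 ]
[ 0.3531 -0.0636  0.067 ]
[0.3579 0.2336 0.067 ]
```

View pics/top1.png

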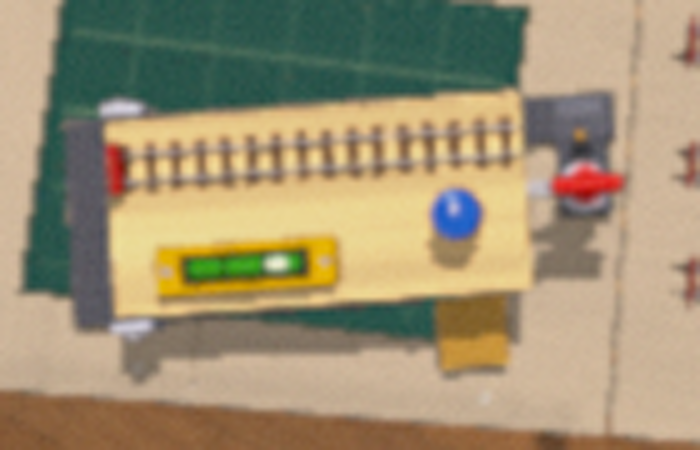

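Call:
{"op": "play_rows", "data": {"plan": [[3.6, -3.2, 0, 0, -1], [3.6, -3.2, 0, 0, -1], [3.6, -3.2, 0, 0, -1], [3.6, -3.2, 0, 0, -1], [3.6, -3.2, 0, 0, -1], [3.6, -3.2, 0, 0, -1], [3.6, -3.2, 0, 0, -1], [3.6, -3.2, 0, 0, -1], [3.6, -3.2, 0, 0, -1], [3.6, -3.2, 0, 0, -1], [3.6, -3.2, 0, 0, -1], [3.6, -3.2, 0, 0, -1]]}}

```text
time: 1.35
eef_pos: [0.4653, -0.0833, 0.2388]
ee_rot: [[0.973, 0.233, 0.0], [0.233, -0.973, -0.0], [0.0, 0.0, -1.0]]
ft_force: [0.3, -0.9, 1.0]
opening: 0.0882
grasp_force: 0.0
```

Call:
{"op": "play_rows", "data": {"plan": [[0, 0, 0.5, -8.5, -1], [0, 0, 0.5, -8.5, -1], [0, 0, 0.5, -8.5, -1], [0, 0, 0.5, -8.5, -1], [0, 0, 0.5, -8.5, -1], [0, 0, 0.5, -8.5, -1], [0, 0, 0.5, -8.5, -1], [0, 0, 0.5, -8.5, -1], [0, 0, 0, -8.5, -1], [0, 0, 0, 0, -1]]}}

```text
time: 2.35
eef_pos: [0.4643, -0.0851, 0.1983]
ee_rot: [[-0.001, 1.0, -0.001], [1.0, 0.001, 0.0], [0.0, -0.001, -1.0]]
ft_force: [0.1, -0.8, -0.1]
opening: 0.0883
grasp_force: 0.0
```

```bash
python3 - <<'E'
from h import *
s=r.read_state(); print(s["eef_pos"],s["ee_rot"].round(3),s["time"])
c,p,d=look("wrist"); save("w0.png",p); print(c[0])
E
```

```text
[ 0.46430318 -0.08511371  0.19831454] [[-0.001  1.    -0.001]
 [ 1.     0.001  0.   ]
 [ 0.    -0.001 -1.   ]] 2.35
{'vertical_fov': 65.70646984690485, 'cx': 318.82102419710566, 'cy': 196.75087305382573, 'rvec': array([-2.85594874e+00, -2.92096414e-04,  2.33515078e-03]), 'tvec': array([-0.4634827 , -0.10879434,  0.32703777])}
```

View pics/w0.png

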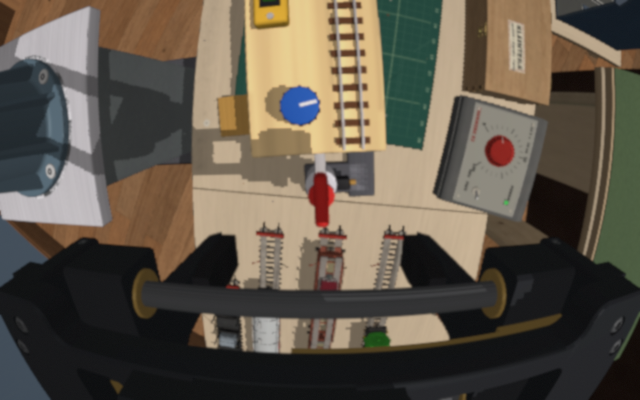

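The wrist view shows the red bar at about (320,175–225), nearly along world y, and the knob at (299,105) with its white pointer.

```bash
python3 - <<'E'
from h import *
c,p,d=look("wrist"); h=cv2.cvtColor(p,cv2.COLOR_RGB2HSV)
save("w1.png",cv2.resize(p[80:240,220:400],None,fx=3.7,fy=3.7,interpolation=cv2.INTER_CUBIC))
k=cv2.inRange(h,(0,150,70),(8,255,255))|cv2.inRange(h,(172,150,70),(180,255,255)); k[:150]=0;k[229:]=0;k[:,:290]=0;k[:,350:]=0
ys,xs=np.nonzero(k); P=np.array([onz(c,"wrist",u,v,.107) for u,v in zip(xs,ys)])[:,:2]
print(len(P),P.mean(0),P.min(0),P.max(0),cv2.minAreaRect((P*1000).astype(np.float32)))
for y0 in range(150,230,8):
    q=np.nonzero(k[y0])[0]
    if len(q): print(y0,q.min(),q.max(),onz(c,"wrist",q.min(),y0,.107)[:2].round(4),onz(c,"wrist",q.max(),y0,.107)[:2].round(4), d[y0,(q.min()+q.max())//2])
k=cv2.inRange(h,(100,150,60),(125,255,255)); k[:70]=0;k[140:]=0;k[:,:265]=0;k[:,335:]=0
ys,xs=np.nonzero(k); P=np.array([onz(c,"wrist",u,v,.112) for u,v in zip(xs,ys)])[:,:2]; print("knob",P.min(0),P.max(0),P.mean(0))
# track rails / board right edge
e=[]
for v in range(30,145,6):
    row=h[v]; q=[u for u in range(300,460) if 12<row[u,0]<32 and row[u,1]>50 and row[u,2]>150]
    if q: e.append([*onz(c,"wrist",max(q),v,.067)[:2]])
print(np.round(e,4))
E
```

```text
812 [ 0.46545285 -0.08367299] [ 0.4560133 -0.1069914] [ 0.47517144 -0.06334788] ((464.6502990722656, -84.63661193847656), (42.66816711425781, 19.551475524902344), 78.01995849609375)
174 316 323 [ 0.4617 -0.0633] [ 0.4672 -0.0634] 0.25042447
182 314 325 [ 0.4601 -0.0698] [ 0.4688 -0.0698] 0.24344191
190 310 331 [ 0.4569 -0.0763] [ 0.4735 -0.0764] 0.24759355
198 309 332 [ 0.456  -0.0829] [ 0.4744 -0.083 ] 0.2497401
206 315 327 [ 0.4607 -0.0896] [ 0.4704 -0.0897] 0.24796227
214 316 327 [ 0.4615 -0.0965] [ 0.4704 -0.0965] 0.25146827
222 316 327 [ 0.4615 -0.1034] [ 0.4705 -0.1035] 0.25373173
knob [ 0.43608231 -0.02324106] [0.46286024 0.0038276 ] [ 0.44842982 -0.01021196]
[[ 0.5967  0.0697]
 [ 0.5964  0.0635]
 [ 0.5962  0.0574]
 [ 0.5961  0.0514]
 [ 0.596   0.0454]
 [ 0.5959  0.0395]
 [ 0.5958  0.0336]
 [ 0.5958  0.0277]
 [ 0.5958  0.0219]
 [ 0.5959  0.0161]
 [ 0.596   0.0103]
 [ 0.5897  0.004 ]
 [ 0.5877 -0.0019]
 [ 0.5869 -0.0076]
 [ 0.586  -0.0134]
 [ 0.5852 -0.0191]
 [ 0.5845 -0.0249]
 [ 0.5827 -0.0307]
 [ 0.582  -0.0364]
 [ 0.5813 -0.0422]]
```

View pics/w1.png

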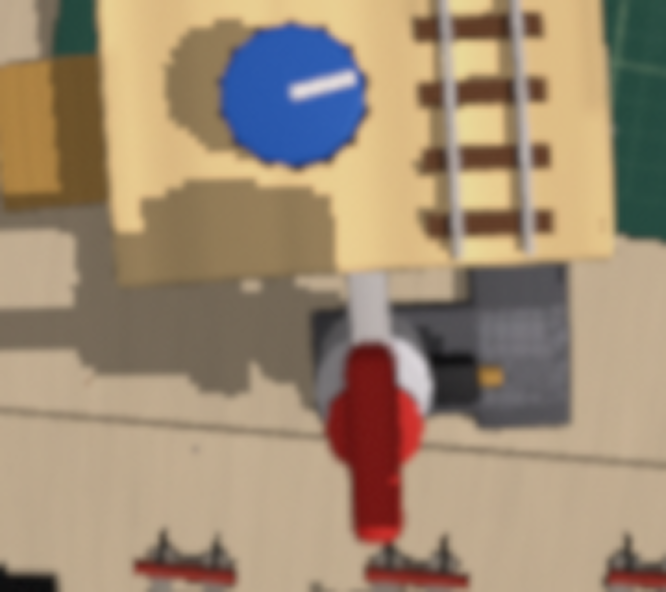

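Call:
{"op": "play_rows", "data": {"plan": [[0, 0.1, 2, -3, -1], [0, 0, 2, 0, -1], [0, 0, 2, 0, -1], [0, 0, 2, 0, -1], [0, 0, 2, 0, -1], [0, 0, 1.2, 0, -1], [0, 0, 0, 0, 1], [0, 0, 0, 0, 1], [0, 0, 0, 0, 1], [0, 0, 0, 0, 1], [0, 0, 0, 0, 1], [0, 0, 0, 0, 1]]}}

```text
time: 3.65
eef_pos: [0.4659, -0.0854, 0.0871]
ee_rot: [[-0.051, 0.999, 0.001], [0.999, 0.051, -0.0], [-0.0, 0.001, -1.0]]
ft_force: [-0.3, -0.5, -0.0]
opening: 0.0422
grasp_force: 0.0
```

Call:
{"op": "play_rows", "data": {"plan": [[0, 0, 0.2, 0, 1], [0, 0, 0, 0, 1], [0, 0, 0, 0, 1], [0, 0, 0, 0, 1], [0, 0, 0, 0, 1], [0, 0, 0, 0, 1], [0, 0, 0, 0, 1], [0, 0, 0, 0, 1]]}}

```text
time: 4.45
eef_pos: [0.466, -0.0855, 0.0862]
ee_rot: [[-0.052, 0.999, 0.001], [0.999, 0.052, -0.001], [-0.001, 0.0, -1.0]]
ft_force: [-4.1, 1.6, 13.3]
opening: 0.0114
grasp_force: 46.9
```

Call:
{"op": "play_rows", "data": {"plan": [[0, 0, -0.1, 0, 1], [0, 0, 0, 6, 1], [0, 0, 0, 6, 1], [0, 0, 0, 6, 1], [0, 0, 0, 6, 1], [0, 0, 0, 6, 1], [0, 0, 0, 6, 1], [0, 0, 0, 6, 1], [0, 0, 0, 6, 1], [0, 0, 0, 6, 1], [0, 0, 0, 6, 1], [0, 0, 0, 5, 1]]}}

```text
time: 5.65
eef_pos: [0.4676, -0.0865, 0.0863]
ee_rot: [[0.885, 0.465, 0.004], [0.465, -0.885, -0.002], [0.003, 0.004, -1.0]]
ft_force: [8.1, -3.4, -5.5]
opening: 0.0119
grasp_force: 42.2
```

Call:
{"op": "play_rows", "data": {"plan": [[0, 0, 0, 2, 1], [0, 0, 0, 0, 1], [0, 0, 0, 0, 1], [0, 0, 0, 0, 1]]}}

```text
time: 6.05
eef_pos: [0.4676, -0.0866, 0.0864]
ee_rot: [[0.899, 0.437, 0.005], [0.437, -0.899, -0.002], [0.003, 0.004, -1.0]]
ft_force: [6.9, -3.3, -4.8]
opening: 0.0117
grasp_force: 42.3
```

Call:
{"op": "play_rows", "data": {"plan": [[0, 0, 0, 0, 0.4], [0, 0, 0, 0, 0.4], [0, 0, 0, 0, 0.4], [0, 0, 0, 0, 0.4], [0, 0, 0, 0, 0.4], [0, 0, -2, 0, 0.4], [0, 0, -3, 0, 0.4], [0, 0, -4, 0, 0.4], [0, 0, -3, 0, 0.4], [0, 0, 0, 0, 0.4]]}}

```text
time: 7.05
eef_pos: [0.4677, -0.0861, 0.21]
ee_rot: [[0.899, 0.438, 0.006], [0.438, -0.899, -0.003], [0.004, 0.006, -1.0]]
ft_force: [-0.3, -0.6, 0.6]
opening: 0.0262
grasp_force: 0.0
```

```bash
python3 - <<'E'
from h import *
s=r.read_state(); print(s["eef_pos"],s["joint_positions"],s["opening"])
c,p,d=look("wrist"); save("w2.png",p)
c,p,d=look("top"); save("top2.png",cv2.resize(p[190:280,215:355],None,fx=5,fy=5,interpolation=cv2.INTER_CUBIC))
E
```

```text
[ 0.46767065 -0.08612091  0.20995969] [-4.32387665e-01 -2.18778614e-02  1.88484621e+00 -7.50676903e-05
  1.27144818e+00  6.85192357e-01] 0.026234451147550224
```

View pics/w2.png

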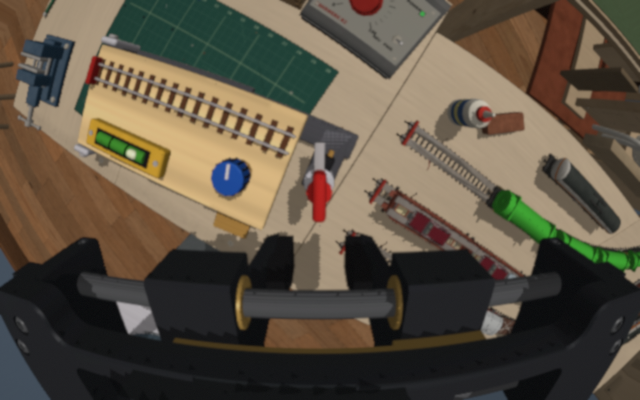

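The lock bar now points along the tool's x, turned about 67°. The tongue, at (320,155), has swung out and the board is free. Next I measure the knob at (231,177).

```bash
cat >> h.py <<'E'
def knob(n,z,box=None):
    c,p,d=look(n); h=cv2.cvtColor(p,cv2.COLOR_RGB2HSV); k=cv2.inRange(h,(100,150,60),(125,255,255))
    b,st=None,None
    nl,lab,st,ce=cv2.connectedComponentsWithStats(k)
    best=[i for i in range(1,nl) if st[i][4]>30]
    out=[]
    for i in best:
        ys,xs=np.nonzero(lab==i); P=np.array([onz(c,n,u,v,z) for u,v in zip(xs,ys)])[:,:2]
        out.append((st[i][4],ce[i].round(),P.min(0).round(4),P.max(0).round(4),P.mean(0).round(4), float(np.median(d[ys,xs]))))
    return out
E
python3 - <<'E'
from h import *
for n in("wrist","top","scene"):
    for o in knob(n,.110):
        if np.hypot(*(o[4]-[.447,-.01]))<.06: print(n,o)
E
```

```text
wrist (np.int32(867), array([231., 176.]), array([ 0.4356, -0.0262]), array([0.4673, 0.0033]), array([ 0.4507, -0.0118]), 0.24535824358463287)
scene (np.int32(76), array([345., 212.]), array([ 0.4273, -0.0225]), array([0.4557, 0.0248]), array([0.4403, 0.0023]), 1.1977534294128418)
```

Call:
{"op": "play_rows", "data": {"plan": [[0.4, -1.9, 0, 0, -0.2], [0.4, -1.9, 0, 0, -0.2], [0.4, -1.9, 0, 0, -0.2], [0.4, -1.9, 0, 0, -0.2], [0, 0, 2, 0, -0.2], [0, 0, 2, 0, -0.2], [0, 0, 1, 0, -0.2], [0, 0, 0, 0, -0.2]]}}

```text
time: 8.1
eef_pos: [0.445, -0.0095, 0.1534]
ee_rot: [[0.899, 0.438, -0.005], [0.438, -0.899, 0.001], [-0.004, -0.004, -1.0]]
ft_force: [-0.2, -1.1, 0.2]
opening: 0.0531
grasp_force: 0.0
```

```bash
python3 - <<'E'
from h import *
s=r.read_state(); print(s["eef_pos"],s["joint_positions"],s["opening"],s["time"])
print([o for o in knob("wrist",.110) if np.hypot(*(o[4]-[.447,-.01]))<.06])
c,p,d=look("wrist"); save("w3.png",p)
E
```

```text
[ 0.44496952 -0.00945876  0.15342883] [-2.89110605e-01 -1.11277507e-02  1.99919603e+00 -1.91325672e-05
  1.15875545e+00  8.28795780e-01] 0.05306364582668185 8.1
[(np.int32(1436), array([323., 214.]), array([ 0.4352, -0.0237]), array([0.467 , 0.0051]), array([ 0.4504, -0.0091]), 0.19878822565078735)]
```

View pics/w3.png

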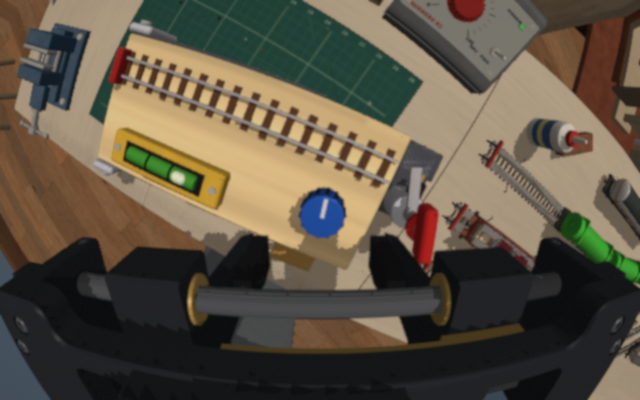

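The fingers straddle the knob, which is at (322,213). The bubble, at (178,178), is visible from the wrist.

Call:
{"op": "play_rows", "data": {"plan": [[0.35, 0.2, 0, 0, -0.2], [0, 0, 2, 0, -0.2], [0, 0, 2, 0, -0.2], [0, 0, 2, 0, -0.2], [0, 0, 0.6, 0, -0.2], [0, 0, 0, 0, 1], [0, 0, 0, 0, 1], [0, 0, 0, 0, 1], [0, 0, 0, 0, 1], [0, 0, 0, 0, 1], [0, 0, 0, 0, 1], [0, 0, 0, 0, 1]]}}

```text
time: 9.4
eef_pos: [0.4514, -0.0102, 0.0902]
ee_rot: [[0.899, 0.438, 0.002], [0.438, -0.899, -0.0], [0.001, 0.001, -1.0]]
ft_force: [1.4, 1.8, 3.1]
opening: 0.0293
grasp_force: 29.7
```

Call:
{"op": "play_rows", "data": {"plan": [[0, 0, 0.2, 0, 1], [0, 0, 0.2, 0, 1], [0, 0, 0.2, 0, 1], [0, 0, 0.2, 0, 1], [0, 0, 0.2, 0, 1], [0, 0, 0, 0, 1]]}}

```text
time: 10.0
eef_pos: [0.4514, -0.0112, 0.0799]
ee_rot: [[0.899, 0.438, 0.001], [0.438, -0.899, -0.002], [0.0, 0.002, -1.0]]
ft_force: [2.8, -5.9, 4.9]
opening: 0.0292
grasp_force: 29.4
```

Call:
{"op": "play_rows", "data": {"plan": [[0, 0, 0.2, 0, 1], [0, 0, 0.2, 0, 1], [0, 0, 0, 0, 1]]}}

```text
time: 10.3
eef_pos: [0.4515, -0.0117, 0.076]
ee_rot: [[0.899, 0.438, 0.001], [0.438, -0.899, -0.002], [0.0, 0.003, -1.0]]
ft_force: [1.1, -8.0, 5.9]
opening: 0.0292
grasp_force: 29.6
```

Call:
{"op": "play_rows", "data": {"plan": [[-0.05, 0.1, 0.2, 0, 1], [0, 0, 0.2, 0, 1], [0, 0, 0, 0, 1]]}}

```text
time: 10.6
eef_pos: [0.4515, -0.0122, 0.072]
ee_rot: [[0.899, 0.437, 0.001], [0.437, -0.899, -0.001], [0.001, 0.002, -1.0]]
ft_force: [0.8, -4.9, 5.3]
opening: 0.0293
grasp_force: 29.9
```

Call:
{"op": "play_rows", "data": {"plan": [[0, 0, 0.2, 0, 1], [0, 0, 0.2, 0, 1], [0, 0, 0, 0, 1]]}}

```text
time: 10.9
eef_pos: [0.4515, -0.0125, 0.068]
ee_rot: [[0.899, 0.438, 0.001], [0.438, -0.899, -0.002], [0.0, 0.002, -1.0]]
ft_force: [0.8, -6.3, 7.2]
opening: 0.0292
grasp_force: 30.0
```

Call:
{"op": "play_rows", "data": {"plan": [[-0.05, 0.1, 0.2, 0, 1], [0, 0, 0.1, 0, 1], [0, 0, 0, 0, 1], [0, 0, 0, 0, 1]]}}

```text
time: 11.3
eef_pos: [0.4515, -0.0126, 0.0653]
ee_rot: [[0.899, 0.437, 0.001], [0.437, -0.899, 0.0], [0.001, 0.001, -1.0]]
ft_force: [0.5, -1.2, 8.6]
opening: 0.0289
grasp_force: 30.0
```

```bash
cat >> h.py <<'E'
def vial():
    c,p,d=look("wrist"); h=cv2.cvtColor(p,cv2.COLOR_RGB2HSV)
    return c,p,d,h
E
python3 - <<'E'
from h import *
c,p,d=look("wrist"); save("w4.png",cv2.resize(p[60:260,60:320],None,fx=3,fy=3,interpolation=cv2.INTER_CUBIC)); np.savez("w4.npz",p=p,d=d)
E
```

```text
(no output)
```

View pics/w4.png

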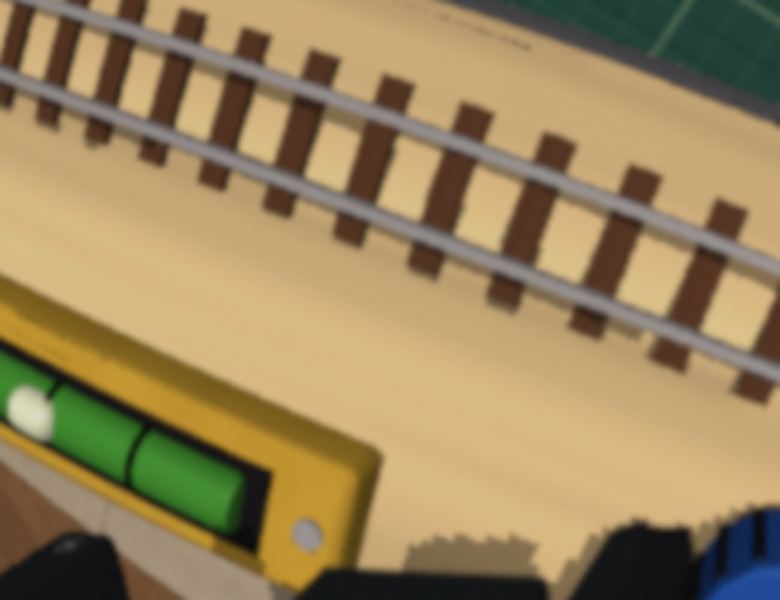

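The bubble sits at the hinge end, just past the far line, so the knob end is low. I turn clockwise.

Call:
{"op": "play_rows", "data": {"plan": [[0, 0, 0, 5, 1], [0, 0, 0, 5, 1], [0, 0, 0, 5, 1], [0, 0, 0, 5, 1], [0, 0, 0, 5, 1], [0, 0, 0, 5, 1], [0, 0, 0, 5, 1], [0, 0, 0, 5, 1]]}}

```text
time: 12.15
eef_pos: [0.4519, -0.0137, 0.066]
ee_rot: [[0.969, -0.246, 0.002], [-0.246, -0.969, -0.002], [0.003, 0.002, -1.0]]
ft_force: [-2.4, -4.3, 17.1]
opening: 0.0291
grasp_force: 30.0
```

Call:
{"op": "play_rows", "data": {"plan": [[0, 0, 0, 0, 1], [0, 0, 0, 0, 1], [0, 0, 0, 0, 1], [0, 0, 0, 0, 1], [0, 0, 0, 0, 1], [0, 0, 0, 0, 1], [0, 0, 0, 0, 1], [0, 0, 0, 0, 1], [0, 0, 0, 0, 1], [0, 0, 0, 0, 1], [0, 0, 0, 0, 1], [0, 0, 0, 0, 1]]}}

```text
time: 13.35
eef_pos: [0.4519, -0.0137, 0.0661]
ee_rot: [[0.97, -0.243, 0.002], [-0.243, -0.97, -0.002], [0.003, 0.002, -1.0]]
ft_force: [-1.9, -5.6, 15.4]
opening: 0.0288
grasp_force: 30.0
```

```bash
python3 - <<'E'
from h import *
c,p,d=look("wrist"); save("w5.png",p)
E
```

```text
(no output)
```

View pics/w5.png

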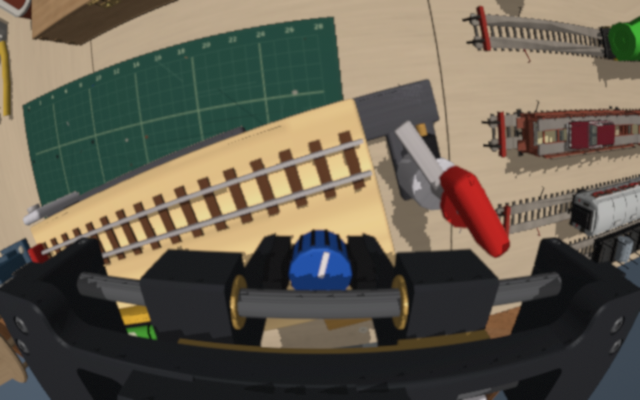

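The vial is hidden from the wrist camera now. The pointer turned with the tool, so there was no slip. I'll combine the top and scene crops into one picture.

```bash
python3 - <<'E'
from h import *
c,p,d=look("top"); c2,p2,d2=look("scene"); np.savez("s1.npz",p=p,p2=p2)
a=cv2.resize(p[225:265,235:335],None,fx=7.5,fy=7.5,interpolation=cv2.INTER_CUBIC)
b=cv2.resize(p2[225:265,290:390],None,fx=7.5,fy=7.5,interpolation=cv2.INTER_CUBIC)
save("v.png",np.vstack([a,b])[:600])
E
```

```text
(no output)
```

View pics/v.png

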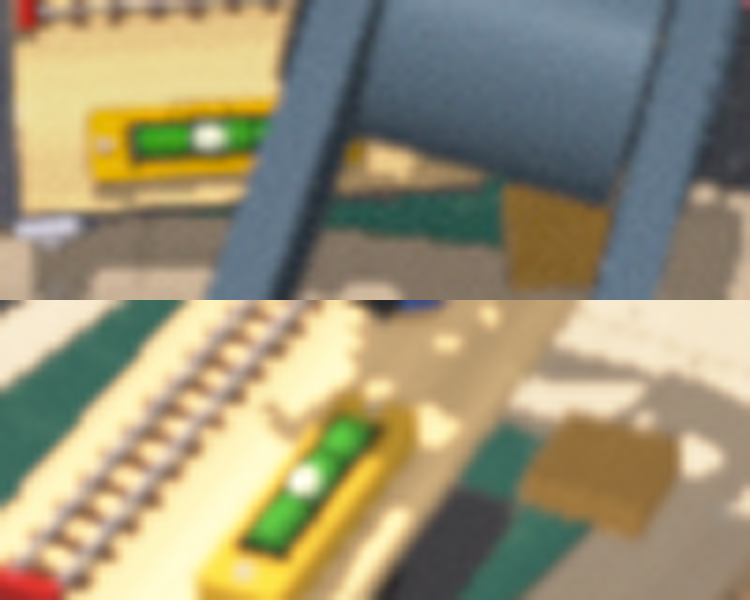

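In the scene crop (lower half) the whole vial is visible, with the bubble at (306,480) slightly to the hinge side of the middle.

```bash
cat >> h.py <<'E'
def bub(n="scene",z=.08,box=(310,230,350,265),N=4):
    ps=[]; 
    for _ in range(N): c,p,d=look(n); ps.append(p.astype(float))
    p=np.mean(ps,0); x0,y0,x1,y1=box; s=8
    q=cv2.resize(p[y0:y1,x0:x1],None,fx=s,fy=s,interpolation=cv2.INTER_LINEAR).clip(0,255).astype(np.uint8)
    h=cv2.cvtColor(q,cv2.COLOR_RGB2HSV); g=cv2.inRange(h,(45,110,60),(75,255,255))
    gp=np.argwhere(g)[:,::-1]; hull=cv2.convexHull(gp.astype(np.int32)); m=np.zeros_like(g); cv2.fillConvexPoly(m,hull,255)
    w=((h[:,:,1]<90)&(h[:,:,2]>140)&(m>0)).astype(np.uint8)
    nl,lab,st,ce=cv2.connectedComponentsWithStats(w)
    i=1+np.argmax(st[1:,4])
    W=lambda pts:np.array([onz(c,n,x0+(u+.5)/s-.5,y0+(v+.5)/s-.5,z)[:2] for u,v in pts])
    e=np.array([-.055,.998]); G=W(gp[::5])@e; b=W([ce[i]])[0]
    return dict(lo=G.min(),hi=G.max(),len=G.max()-G.min(),mid=(G.max()+G.min())/2,b=b@e,off=b@e-(G.max()+G.min())/2,area=st[i][4],bw=b)
E
python3 - <<'E'
from h import *
print(bub()); print(bub("top",box=(245,235,275,252)))
E
```

```text
{'lo': np.float64(0.05992573216351794), 'hi': np.float64(0.1291784573031589), 'len': np.float64(0.06925272513964098), 'mid': np.float64(0.09455209473333842), 'b': np.float64(0.09531867989580725), 'off': np.float64(0.0007665851624688302), 'area': np.int32(918), 'bw': array([0.41868709, 0.11858364])}
{'lo': np.float64(0.07364479779106134), 'hi': np.float64(0.125300839421155), 'len': np.float64(0.05165604163009366), 'mid': np.float64(0.09947281860610817), 'b': np.float64(0.0967039577188374), 'off': np.float64(-0.0027688608872707687), 'area': np.int32(968), 'bw': array([0.41975436, 0.12003051])}
```

```bash
cat >> h.py <<'E'
from scipy.ndimage import map_coordinates
def prof(p,a,b,n=60,off=(0,)):
    a,b=np.array(a,float),np.array(b,float); t=np.linspace(0,1,n); nn=np.array([-(b-a)[1],(b-a)[0]])/np.hypot(*(b-a))
    o=[]
    for k in off:
        P=a+np.outer(t,b-a)+nn*k; o.append([map_coordinates(p[:,:,ch].astype(float),[P[:,1],P[:,0]],order=1) for ch in range(3)])
    return np.mean(o,0)
E
python3 - <<'E'
from h import *
def avg(n,k=5): return np.mean([look(n)[1].astype(float) for _ in range(k)],0)
T0=cv2.imread("pics/top0.png")[:,:,::-1]
T=avg("top"); S=avg("scene"); np.savez("avg1.npz",T=T,S=S)
# find vial axis by green fit
for nm,p,box in(("T0",T0,(248,236,280,252)),("T",T,(248,236,271,252)),("S",S,(318,235,345,262))):
    x0,y0,x1,y1=box; q=p[y0:y1,x0:x1].astype(np.uint8); h=cv2.cvtColor(q,cv2.COLOR_RGB2HSV)
    k=np.argwhere(cv2.inRange(h,(40,110,60),(78,255,255)))[:,::-1].astype(np.float32)+[x0,y0]
    vx,vy,cx,cy=cv2.fitLine(k.astype(np.float32),cv2.DIST_L2,0,.01,.01).ravel()
    s=((k-[cx,cy])@[vx,vy]); a=np.array([cx,cy])+(s.min()-2)*np.array([vx,vy]); b=np.array([cx,cy])+(s.max()+2)*np.array([vx,vy])
    L=s.max()-s.min()+4; n=int(L*2)+1
    for o in((-.7,0,.7),):
        pr=prof(p,a,b,n,o).astype(int); print(nm,a.round(1),b.round(1),n); print("G",*pr[1]); print("R",*pr[0])
E
```

```text
T0 [250.  243.6] [277.1 242. ] 55
G 152 132 112 107 104 120 136 143 149 150 150 150 150 152 153 148 143 134 124 129 135 143 151 152 153 155 156 155 154 155 155 151 146 141 138 159 180 196 211 214 217 213 209 195 181 169 156 144 130 111 94 99 106 133 158
R 201 171 140 106 73 63 55 55 56 57 58 57 56 58 60 58 56 53 51 52 54 58 61 61 61 62 64 62 61 62 63 61 59 77 97 132 167 187 205 208 211 205 198 169 140 109 80 65 52 56 64 99 134 172 207
T [251.  243.9] [272.1 241.9] 43
G 145 125 105 108 114 127 141 146 150 151 152 153 154 154 154 152 150 152 155 178 201 212 222 221 219 207 193 179 165 159 153 151 147 137 127 129 130 131 131 127 123 120 117
R 190 157 123 95 68 62 58 59 60 61 62 62 62 62 63 65 68 94 121 158 194 208 220 219 215 192 166 134 104 85 68 65 62 58 56 61 66 75 82 88 93 95 96
S [322.7 259.3] [339.  239.4] 52
G 204 183 154 127 110 108 119 136 153 167 176 180 182 182 182 184 182 181 180 176 172 173 181 195 210 220 224 224 220 212 202 191 180 169 157 148 146 154 166 174 179 179 174 167 154 142 132 126 124 126 132 139
R 238 221 192 152 115 86 73 71 76 81 85 87 87 87 87 87 87 87 88 92 101 123 152 181 201 212 215 209 197 174 146 119 99 85 76 71 70 73 79 83 85 85 83 79 77 78 85 100 120 139 155 166
```

The bubble is about 2.5–3 mm towards the hinge in both views, so I turn about 9° more clockwise and ease the press slightly.

Call:
{"op": "play_rows", "data": {"plan": [[0, 0, -0.05, 3, 1], [0, 0, -0.05, 3, 1], [0, 0, 0, 3, 1], [0, 0, 0, 0, 1], [0, 0, 0, 0, 1], [0, 0, 0, 0, 1], [0, 0, 0, 0, 1], [0, 0, 0, 0, 1], [0, 0, 0, 0, 1], [0, 0, 0, 0, 1], [0, 0, 0, 0, 1], [0, 0, 0, 0, 1]]}}

```text
time: 15.6
eef_pos: [0.4518, -0.0139, 0.0669]
ee_rot: [[0.92, -0.391, 0.002], [-0.391, -0.92, -0.003], [0.003, 0.002, -1.0]]
ft_force: [-1.7, -7.1, 13.4]
opening: 0.0291
grasp_force: 30.0
```

Call:
{"op": "play_rows", "data": {"plan": [[0, 0, 0, 0, 1], [0, 0, 0, 0, 1], [0, 0, 0, 0, 1], [0, 0, 0, 0, 1], [0, 0, 0, 0, 1], [0, 0, 0, 0, 1], [0, 0, 0, 0, 1], [0, 0, 0, 0, 1], [0, 0, 0, 0, 1], [0, 0, 0, 0, 1]]}}

```text
time: 16.6
eef_pos: [0.4518, -0.0139, 0.0669]
ee_rot: [[0.92, -0.391, 0.002], [-0.391, -0.92, -0.003], [0.003, 0.002, -1.0]]
ft_force: [-1.7, -6.4, 14.3]
opening: 0.0292
grasp_force: 30.0
```

```bash
python3 - <<'E'
from h import *
def avg(n,k=5): return np.mean([look(n)[1].astype(float) for _ in range(k)],0)
T=avg("top"); S=avg("scene")
for nm,p,a,b,n in(("T",T,(251,243.9),(272.1,241.9),43),("S",S,(322.7,259.3),(339,239.4),52)):
    pr=prof(p,a,b,n,(-.7,0,.7)).astype(int); print(nm); print("G",*pr[1]); print("R",*pr[0])
s=r.read_state(); print(s["time"],s["ft_force"],s["joint_positions"][5])
E
```

```text
T
G 140 121 103 111 121 133 145 148 150 150 151 152 152 153 154 151 147 138 132 148 164 188 210 216 222 220 216 201 186 174 164 158 151 139 128 129 131 131 131 127 122 120 118
R 183 149 115 90 67 62 59 60 60 61 62 62 62 62 62 61 61 68 78 109 140 171 201 211 220 218 212 186 159 128 99 81 66 61 56 61 66 75 83 89 94 96 98
S
G 202 180 152 126 110 109 120 136 153 167 175 180 183 183 183 183 182 181 178 173 166 160 164 179 199 215 223 226 226 223 215 205 190 175 159 146 141 146 157 166 171 166 157 146 136 129 125 123 122 122 127 132
R 236 219 189 150 113 86 73 71 77 81 85 86 87 87 87 87 86 86 85 85 86 98 121 151 181 202 214 218 217 212 197 173 142 111 88 75 69 71 75 80 81 79 75 70 69 72 81 97 115 133 147 157
17.1 [-1.9715153  -5.80726604 13.34444776] 1.6811019062274184
```

Remaining offset is about 2 mm, still towards the hinge. One more small turn.

Call:
{"op": "play_rows", "data": {"plan": [[0, 0, -0.05, 3, 1], [0, 0, 0, 3, 1], [0, 0, 0, 0, 1], [0, 0, 0, 0, 1], [0, 0, 0, 0, 1], [0, 0, 0, 0, 1], [0, 0, 0, 0, 1], [0, 0, 0, 0, 1], [0, 0, 0, 0, 1], [0, 0, 0, 0, 1], [0, 0, 0, 0, 1], [0, 0, 0, 0, 1]]}}

```text
time: 18.3
eef_pos: [0.4517, -0.0141, 0.0674]
ee_rot: [[0.874, -0.485, 0.002], [-0.485, -0.874, -0.003], [0.003, 0.002, -1.0]]
ft_force: [-3.0, -7.4, 14.5]
opening: 0.0291
grasp_force: 30.0
```

Call:
{"op": "play_rows", "data": {"plan": [[0, 0, 0, 0, 1], [0, 0, 0, 0, 1], [0, 0, 0, 0, 1], [0, 0, 0, 0, 1], [0, 0, 0, 0, 1], [0, 0, 0, 0, 1], [0, 0, 0, 0, 1], [0, 0, 0, 0, 1], [0, 0, 0, 0, 1], [0, 0, 0, 0, 1]]}}

```text
time: 19.3
eef_pos: [0.4517, -0.0141, 0.0674]
ee_rot: [[0.874, -0.485, 0.002], [-0.485, -0.874, -0.003], [0.003, 0.002, -1.0]]
ft_force: [-2.5, -8.0, 14.1]
opening: 0.0289
grasp_force: 30.0
```

```bash
python3 - <<'E'
from h import *
def avg(n,k=5): return np.mean([look(n)[1].astype(float) for _ in range(k)],0)
T=avg("top"); S=avg("scene")
for nm,p,a,b,n in(("T",T,(251,243.9),(272.1,241.9),43),("S",S,(322.7,259.3),(339,239.4),52)):
    pr=prof(p,a,b,n,(-.7,0,.7)).astype(int); print(nm); print("G",*pr[1]); print("R",*pr[0])
s=r.read_state(); print(s["time"],s["ft_force"],s["eef_pos"])
c,p,d=look("wrist"); h=cv2.cvtColor(p,cv2.COLOR_RGB2HSV); k=cv2.inRange(h,(0,150,70),(8,255,255)); nl,lab,st,ce=cv2.connectedComponentsWithStats(k)
for i in range(1,nl):
    if st[i][4]>400: ys,xs=np.nonzero(lab==i); P=np.array([onz(c,"wrist",u,v,.107)[:2] for u,v in zip(xs,ys)]); print(P.mean(0),cv2.fitLine(P.astype(np.float32)*1000,2,0,.01,.01).ravel())
E
```

```text
T
G 140 121 103 111 121 133 145 148 150 150 151 152 152 153 154 151 147 136 127 137 148 172 194 207 219 221 221 215 208 193 178 166 154 139 127 128 130 131 131 126 122 120 118
R 183 150 116 90 65 61 59 59 60 61 61 62 62 62 63 61 60 59 59 80 103 139 174 195 214 217 218 206 191 161 130 103 77 65 55 60 65 74 82 88 93 96 97
S
G 204 183 155 128 111 109 120 136 153 167 176 180 182 182 181 182 181 181 179 173 165 157 154 162 180 200 215 222 224 224 219 213 201 186 166 148 140 144 155 165 173 173 169 164 153 143 132 124 119 119 124 132
R 238 222 193 153 115 87 74 72 77 82 85 86 86 86 86 86 86 86 85 83 80 82 92 112 141 172 196 208 214 214 205 190 166 137 106 84 72 70 74 79 82 83 81 79 77 77 81 94 110 129 146 159
19.8 [-2.35940122 -7.32792449 14.06778952] [ 0.45169697 -0.01407957  0.06739281]
[ 0.47075876 -0.08283518] [  0.8808072    0.47347507 470.75876    -82.835175  ]
```

The bubble is within about 1 mm of the middle and steady. The lock stands at about 1.13 rad and the press is 14 N, so I hand in.

```bash
python3 -c "
from plant import r
print(r.job_done())"
```

```text
the job is handed in; nothing more can be done
None
```

I handed the job in at about 20 s of the 67 s allowed: lock open at about 1.13 rad, knob held and pressed with about 14 N, and the bubble about 1 mm from the middle of its lines; the foot's force on its plate was not measured directly, and no verdict came back.

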